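# Make up two supper kits from the clip rack and the fruit

## Task

Make up the two supper kits, pulling the jars and the mill one at a time up out of their sprung clips and laying each in one of the long cradles of its tray. The white tray gets the jar with the black label and green contents and, in its round fruit cup, the lemon; the blue tray gets the jar with the blue label and reddish contents, the black salt mill and, in its fruit cup, the lime (the fruit lying between the trays). Set everything down rather than dropping it, and do not knock the kitchen timer or the red-lidded jar standing behind.

Things in the scene. Friction and masses are not known exactly. Their poses are not given: they have to be found in the camera images.
- herb_jar: Glass herb jar lying in any one of the rack's clips: dia 41, length 105 mm, 0.11 kg, black label, green contents, black cap. Origin: its centre, 29 mm above the worktop; x along the jar to the cap. Grip it across its middle (25 N or more) and pull straight up: the sprung jaws let go after about 20 mm, at 13 N or so. For the white tray.
- spice_jar: Glass spice jar lying in any one of the rack's clips: dia 41, length 105 mm, 0.11 kg, blue label, reddish contents, black cap. Origin: its centre, 29 mm above the worktop; x along the jar to the cap. Grip and pull it like the herb jar. For the blue tray.
- salt_mill: Plain black salt mill lying in any one of the rack's clips: dia 43, length 103 mm, 0.16 kg. Origin: its centre, 30 mm above the worktop; x along the mill. Grip and pull it like the herb jar (about 17 N). For the blue tray.
- lemon: Yellow lemon, 77 mm long (its x), 51 wide (y), 52 high, 0.1 kg, lying between the trays at any yaw, about 90 mm from the lime (other fruit far to the left is not meant). Origin: its centre, 26 mm above the worktop. Grasp across y. For the white tray.
- lime: Green lime, 57 mm long (its x), 46 wide (y), 45 high, 0.06 kg, lying between the trays at any yaw (other fruit far to the left is not meant). Origin: its centre, 22 mm above the worktop. Grasp across y. For the blue tray.
- clip_rack: Fixed bamboo board, 100 (x) by 236 mm (y), with two white clip strips. Origin: centre of its underside. Clips at y = -0.078, 0, +0.078 hold the cylinders along its x, 9 mm above the worktop. Sprung jaw leaves, 14 mm wide, at x = -0.03 and +0.03, tips 49 mm up; between them 40 mm of the jar is free. 35 mm between neighbours: open the fingers only partly.
- white_tray: White fixed tray, 210 (x, away from robot) by 150 mm (y), floor top 6 mm up, rim 14 mm. Origin: centre of its underside. In its frame: two alike cradles (4 bumpers each), centres (-0.040, -0.038) and (-0.040, 0.038); a jar lies in either along tray x, either way round, axis 27 mm up. Fruit cup (ring, 52 mm inside) at (0.064, 0), fruit centre 28 to 38 mm up. Bumpers, ring 12 to 14 mm up.
- blue_tray: Blue fixed tray, same form and frame as the white one (the two may be swapped; each is turned up to 0.2 rad): cradles for jar and mill, either in either, centres (-0.040, -0.038) and (-0.040, 0.038), fruit cup (0.064, 0). Wall cabinets hang over x > 0.58, y < 0.38 from 0.46 m up: carry in straight lines rather than wide arcs.
- timer: White round kitchen timer, 60 mm across, 62 mm high, standing loose behind the trays; a bystander. Origin: centre of its underside.
- nut_jar: Jar with red lid and tan contents, 65 mm across, 100 mm high, standing loose behind the trays; a bystander. Origin: centre of its underside.
There are look-alikes about, which are no part of the job. Of the things shaped like the lime, the green one is meant.

How it is judged:
By the outcome, as a careful person would: the job done as asked, in the order asked, and still so for the second after the job is handed in, with the robot touching nothing.
It also fails if it takes over 128 s, if anything falls off the work surface, if the arm or the gripper's body presses on something with over 40 N, if the wrist force passes 120 N, or if a joint passes its speed limit or range.

## Robot

A 6-joint arm with a two-finger parallel gripper is mounted at the origin on a cart in front of the work surface, level with it; the furniture and walls round the work are solid. World frame = base frame: x ahead of the robot, y to its left, z up, the work surface at z = 0. Lengths are in m, angles in rad, forces in N, time in s.
With the tool pointing down it reaches from about 0.35 to 0.95 m from the base axis. Payload 17.4 kg.
Tool frame: the origin (TCP) lies at the very end of the fingers, on their centre line; the grasp point (between the pads) lies 19 mm behind it (bot.grip_depth is the distance from the TCP to the grasp point, in m); z points along the fingers, y is the line along which they close (so a half turn about z gives the same grasp; the last joint's range is limited). The gripper opens to 93 mm and grips with 3 to 60 N. Pads are 15 mm wide; open, the fingers measure 128 mm over their backs; the gripper's body (75 mm by 188 mm) begins 65 mm behind the grasp point.
Start: joints at [1.252, 0.116, 1.442, -0, 1.584, -0.038], TCP at [0.187, 0.649, 0.219] pointing down, gripper open.
Joint ranges: [-2.83, 2.83], [-0.83, 2.19], [0.07, 2.5], [-1.14, 4.28], [0.01, 3], [-2.97, 2.97]. Speed limits (rad/s): [1.89, 1.89, 2.22, 3.14, 3.14, 3.14].

## Interface

Orientations are given as a rotation vector (axis times angle).
In Python, from rig import bot gives the robot as it stands.
- The arm moves only by the tool step_arm, never from a script. Its argument "motion" is a list of rows, each a list of 7 numbers: the turn, a rotation vector about the tool's x, y, z normalised to -1 to 1, where 1 is 1.5 rad, then the shift along the tool's x, y, z normalised to -1 to 1, where 1 is 0.1 m, then the finger opening in mm, from 0 to 93. In form: [[rx, ry, rz, tx, ty, tz, gripper], ...]. A call has exactly 10 rows; each row is the pose to reach, as a shift and turn from the pose commanded when the call began, along the tool's axes at that moment; what a row does not reach only later rows make up. A row lasts 1/10 s, in which the tool goes at most 50 mm and 8.59 degrees, less where a joint would pass 70% of its speed; a pose out of reach is approached as far as the arm can. A call with a number of a shift or a turn outside -1 to 1 is refused whole. A call with a gripper value outside its range is refused whole. The fingers move at their own pace and stop on an object; "newtons" is the grip in N (left out, the last holds). Time passes only in rows, so rows that repeat a pose let the fingers close, or fill a call up. It gives the time, the measured TCP pose, the force, the opening and the grip force at its end, in the units of the state.
- bot.get_state(): the state, without advancing time (a new reading comes with each control period).
- bot.camera(name): name is "scene" or "top"; returns a dict with "img" (480x640x3 uint8, red, green, blue), "fx", "fy", "cx", "cy" (pixels), "pose" (4x4, takes a point from camera to world coordinates). Camera axes: x right, y down, z forward; pixel columns grow to the right and rows downward; lengths in m; the calibration is good to about 2 mm. A picture is of the moment at which its call begins. There is no depth.
- bot.close_job(): hands the job in; it is judged then, once.
Trained networks look in the newest picture that a camera, given by its name, has taken for a name from the list of things; names that differ only in an ending like _2 or _b are one class to them, and where a whole thing is asked for, a point or a joint stands for the part that bears it (a point fixed in the world has none). Each returns a list of dicts, best first, with "p" (0 to 1); they miss things now and then, are a little off and sometimes report something else, mostly with a low value. They report only what shows in the picture. A call takes as long as a camera call. They do not tell look-alikes from the thing itself.
- bot.look_for(thing, camera): "box" ([left, top, right, bottom] in pixels, round what is visible of it).
- bot.masks_of(thing, camera): "region" (480x640 bool, what is visible of it) and "box" ([left, top, right, bottom] in pixels, round what is visible of it).
- bot.spot_point(thing, camera): "at" ([column, row] in pixels: a listed point, or the origin of a listed thing).
The state is a dict: "time": time; "q": joint angles; "joint_velocities": joint speeds; "effort": joint torques, N m; "position": TCP position; "orientation": TCP orientation; "contact_force": force on the tool from outside, world axes, zero at the start; "wrist_torque": the same for the moment, N m; "width": finger opening in m; "grip_force": force on a finger pad.
Only numpy, scipy, OpenCV 4.12 (cv2) and the standard library are available. Lean on these libraries where they do the work, as an engineer would, in place of code of your own. Each camera call takes 0.05 s, during which the arm holds its last target. There are 200 camera calls.

## Working session

There is one attempt and no reset: what is moved stays moved. The work goes in short steps, Python scripts to look and compute and a tool call to move; the robot and the scene stay as the last step left them, time stands still between calls to the robot, and variables do not carry over. Pictures are saved under pics/ and viewed, at most 14 in all, crops included, and the job is handed in when it is done.

Besides the shell and the picture viewer there is one more tool, called after ">>>" as name(argument=value, ...), one argument or row to a line, values as JSON. step_arm: Moves the arm, as the interface text tells. Its arguments: {"type":"object","properties":{"motion":{"type":"array"},"newtons":{"type":"number"}},"required":["motion"]}

```bash
ls; mkdir -p pics; python3 - <<'E'
from rig import bot
import cv2,numpy as np
for c in ("scene","top"):
    k=bot.camera(c); cv2.imwrite(f"pics/{c}0.png",k["img"][:,:,::-1]); print(c,k["fx"],k["fy"],k["cx"],k["cy"],np.round(k["pose"],4).tolist())
    for t in "herb_jar spice_jar salt_mill lemon lime clip_rack white_tray blue_tray timer nut_jar".split():
        print(t,[(np.round(r["at"],1).tolist(),round(r["p"],2)) for r in bot.spot_point(t,c)][:4])
s=bot.get_state(); print(s)
E
```

```text
pics
scene 457.59386899054294 457.59386899054294 323.9154726233618 229.16104834560937 [[0.8745, -0.3246, 0.3604, 0.1272], [-0.485, -0.5951, 0.6408, -0.5303], [0.0064, -0.7352, -0.6778, 0.7294], [0.0, 0.0, 0.0, 1.0]]
herb_jar [([233.7, 198.9], 0.85)]
spice_jar [([252.4, 180.9], 0.65)]
salt_mill [([267.5, 167.8], 0.77)]
lemon [([386.8, 283.0], 0.9)]
lime [([345.8, 293.4], 0.79), ([297.2, 305.6], 0.64)]
clip_rack [([251.4, 189.9], 0.94), ([303.5, 246.9], 0.17)]
white_tray [([409.7, 385.7], 0.65)]
blue_tray [([305.0, 247.6], 0.63)]
timer [([398.6, 245.6], 0.66)]
nut_jar [([357.1, 199.9], 0.84), ([409.9, 385.8], 0.22)]
top 614.2928258249499 614.2928258249499 319.1578061280997 247.30736532343906 [[-0.0061, -0.979, 0.2036, 0.2417], [-1.0, 0.0068, 0.0025, 0.0879], [-0.0038, -0.2036, -0.9791, 1.3222], [0.0, 0.0, 0.0, 1.0]]
herb_jar [([208.6, 314.3], 0.87)]
spice_jar [([185.4, 288.1], 0.83)]
salt_mill [([165.7, 259.1], 0.78)]
lemon [([391.8, 236.8], 0.76)]
lime [([379.5, 323.1], 0.79), ([384.1, 277.1], 0.6), ([394.2, 236.7], 0.32)]
clip_rack []
white_tray [([482.7, 276.1], 0.68), ([346.1, 195.3], 0.63)]
blue_tray [([302.5, 280.6], 0.7)]
timer [([345.9, 198.4], 0.88)]
nut_jar [([267.9, 194.3], 0.69)]
{'time': 1.1, 'q': array([ 1.25221710e+00,  1.16005653e-01,  1.44162138e+00, -3.01946388e-05,
        1.58394145e+00, -3.77830268e-02]), 'joint_velocities': array([-6.25132567e-04,  2.92805859e-05, -1.26795130e-03,  3.10342547e-04,
       -6.85352227e-04, -7.98191122e-04]), 'effort': array([-2.94009660e-03, -7.20979214e+01, -6.22788262e+01,  7.79609755e-02,
        1.79406902e-02,  1.45572199e-05]), 'position': array([0.18706763, 0.64857633, 0.21862904]), 'orientation': array([4.39621888e-01, 3.11064678e+00, 2.89699963e-05]), 'contact_force': array([-0.53289733,  0.58298425,  0.14089459]), 'wrist_torque': array([ 0.02841328, -0.01120372,  0.01806775]), 'grip_force': 0.0, 'width': 0.09298807546526065}
```

View pics/top0.png

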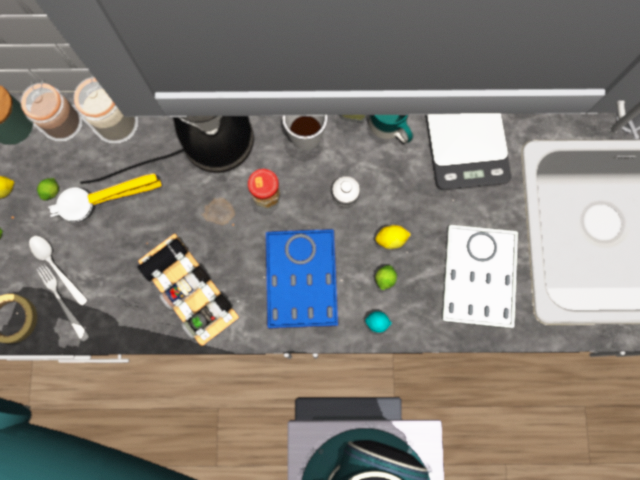

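View pics/scene0.png

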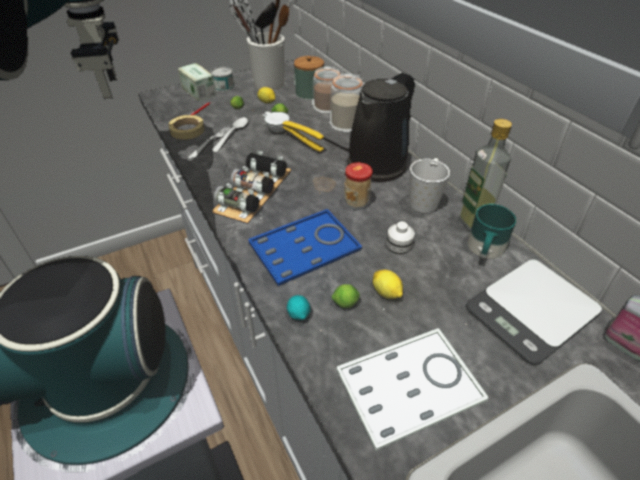

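```bash
python3 - <<'E'
import cv2,numpy as np
a=cv2.imread("pics/top0.png")[150:370,130:580]
cv2.imwrite("pics/crop0.png",cv2.resize(a,(800,391),interpolation=cv2.INTER_CUBIC))
b=cv2.imread("pics/top0.png")[230:350,140:240]
c=cv2.imread("pics/scene0.png")[140:240,190:310]
cv2.imwrite("pics/crop1.png",np.hstack([cv2.resize(b,(400,480)),cv2.resize(c,(400,480))]))
E
```

```text
(no output)
```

View pics/crop0.png

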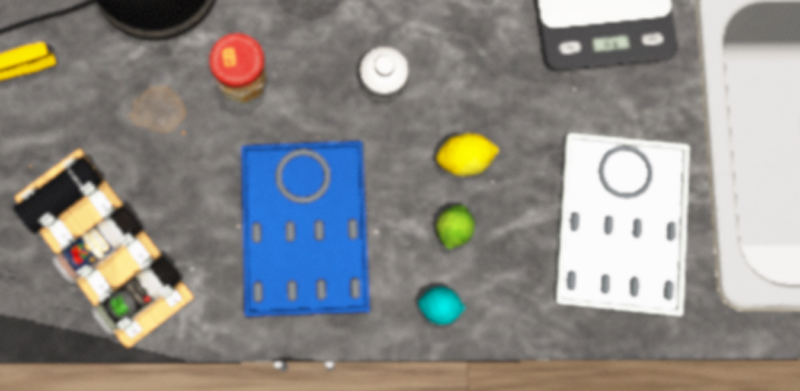

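View pics/crop1.png

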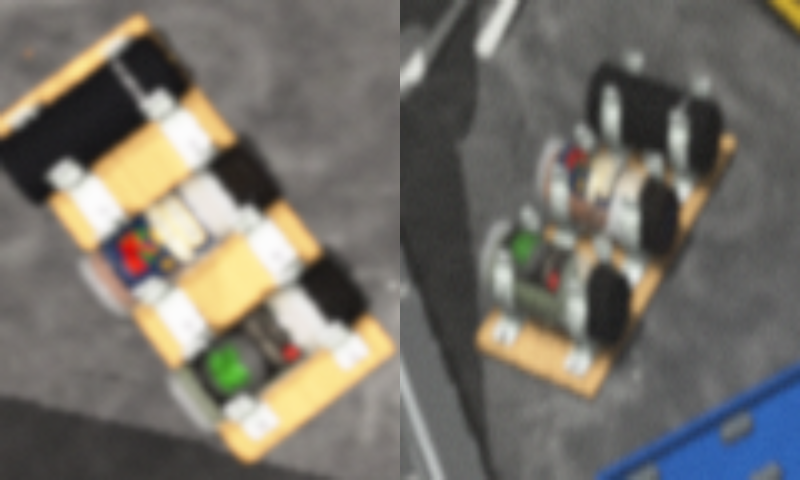

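```bash
cat > h.py <<'E'
from rig import bot
import numpy as np, cv2
def toplane(k,uv,z):
    uv=np.asarray(uv,float).reshape(-1,2); P=k["pose"]
    d=np.c_[(uv[:,0]-k["cx"])/k["fx"],(uv[:,1]-k["cy"])/k["fy"],np.ones(len(uv))]@P[:3,:3].T
    o=P[:3,3]; return (o+d*((z-o[2])/d[:,2])[:,None])[:,:2]
def rect(k,m,z):
    c=max(cv2.findContours(m.astype(np.uint8),cv2.RETR_EXTERNAL,cv2.CHAIN_APPROX_NONE)[0],key=cv2.contourArea)
    return cv2.minAreaRect((toplane(k,c,z)*1000).astype(np.float32))
E
python3 - <<'E'
from h import *
K={c:bot.camera(c) for c in ("scene","top")}
H={"herb_jar":.029,"spice_jar":.029,"salt_mill":.030,"lemon":.026,"lime":.022,"clip_rack":0,"white_tray":0,"blue_tray":0,"timer":0,"nut_jar":0}
for t,z in H.items():
    for c,k in K.items():
        print(t,c,[(np.round(toplane(k,r["at"],z)[0],4).tolist(),round(r["p"],2)) for r in bot.spot_point(t,c)][:2])
for t,z in {"white_tray":.012,"blue_tray":.012,"lemon":.026,"lime":.022,"clip_rack":.008,"salt_mill":.03,"spice_jar":.03,"herb_jar":.03}.items():
    for c,k in K.items():
        for r in bot.masks_of(t,c)[:2]:
            q=rect(k,r["region"],z); print(t,c,round(r["p"],2),np.round(r["box"]).tolist(),np.round(q[0],1),np.round(q[1],1),round(q[2],1))
E
```

```text
herb_jar scene [([0.364, 0.3364], 0.85)]
herb_jar top [([0.3607, 0.3274], 0.83)]
spice_jar scene [([0.4317, 0.3808], 0.92), ([0.409, 0.3449], 0.23)]
spice_jar top [([0.4236, 0.3837], 0.84)]
salt_mill scene [([0.4896, 0.4209], 0.69)]
salt_mill top [([0.4959, 0.423], 0.78)]
lemon scene [([0.5368, -0.0674], 0.64)]
lemon top [([0.5373, -0.0687], 0.76)]
lime scene [([0.3562, -0.0244], 0.86), ([0.4483, -0.0543], 0.63)]
lime top [([0.441, -0.056], 0.9), ([0.3559, -0.0297], 0.74)]
clip_rack scene [([0.4235, 0.3859], 0.72)]
clip_rack top [([0.4261, 0.3855], 0.7)]
white_tray scene [([0.4557, -0.2571], 0.63)]
white_tray top [([0.4476, -0.2615], 0.79)]
blue_tray scene [([0.4424, 0.1245], 0.82)]
blue_tray top [([0.448, 0.1286], 0.84)]
timer scene [([0.6364, 0.0305], 0.92)]
timer top [([0.6349, 0.0316], 0.69)]
nut_jar scene [([0.6366, 0.2147], 0.69)]
nut_jar top [([0.6398, 0.203], 0.69)]
white_tray scene 0.66 [339.0, 330.0, 488.0, 450.0] [ 449.9 -257.7] [156.7 215.4] 83.5
white_tray top 0.65 [444.0, 224.0, 516.0, 331.0] [ 450.3 -256.1] [151.7 211. ] 83.7
blue_tray scene 0.59 [247.0, 215.0, 359.0, 
[... 677 characters left out ...]
.0, 292.0, 224.0] [441.8 398.5] [180.3 127.2] 37.0
clip_rack top 0.79 [137.0, 234.0, 237.0, 347.0] [403.6 357.3] [46.2 96.4] 38.8
clip_rack top 0.59 [159.0, 268.0, 211.0, 311.0] [429.1 382.4] [ 43.6 110.6] 38.3
salt_mill scene 0.69 [247.0, 155.0, 287.0, 177.0] [485.4 430.4] [ 67.  129.9] 38.3
salt_mill top 0.83 [140.0, 236.0, 190.0, 282.0] [486.7 426.2] [ 44.2 106.8] 37.9
spice_jar scene 0.77 [231.0, 170.0, 276.0, 195.0] [425.1 376.6] [ 63.3 133.4] 36.6
spice_jar top 0.96 [157.0, 266.0, 210.0, 309.0] [425.9 376.9] [ 43.8 110.5] 38.3
herb_jar scene 0.68 [212.0, 183.0, 260.0, 211.0] [362.3 328.7] [ 62.5 136.1] 33.1
herb_jar top 0.64 [183.0, 292.0, 234.0, 337.0] [364.5 327.3] [ 44.3 110.2] 39.6
```

```bash
cat >> h.py <<'E'
def yaw(s): # world angle of tool y (closing dir), tool x
    from scipy.spatial.transform import Rotation as R
    return R.from_rotvec(s["orientation"]).as_matrix()
def go(x,y,z,closing_deg):
    s=bot.get_state(); M=yaw(s); d=M.T@(np.array([x,y,z])-s["position"])
    cur=np.degrees(np.arctan2(M[1,1],M[0,1])); dy=(closing_deg-cur+90)%180-90
    print("pos",np.round(s["position"],4),"cur",round(cur,1),"turn rz",round(-np.radians(dy)/1.5,3),"shift",np.round(d/.1,3),"w",round(s["width"]*1e3,1),"F",np.round(s["contact_force"],1),"tilt",np.round(M[:2,2],3),"q6",round(s["q"][5],2),"t",round(s["time"],2))
E
python3 - <<'E'
from h import *
k=bot.camera("top"); hsv=cv2.cvtColor(k["img"],cv2.COLOR_RGB2HSV); g=cv2.cvtColor(k["img"],cv2.COLOR_RGB2GRAY)
for n,(lo,hi),b,z in (("lemon",((22,120,80),(34,255,255)),(370,218,420,256),.026),("lime",((35,100,40),(65,255,255)),(368,258,402,300),.022)):
    m=np.zeros(g.shape,np.uint8); m[b[1]:b[3],b[0]:b[2]]=cv2.inRange(hsv,lo,hi)[b[1]:b[3],b[0]:b[2]]
    p=toplane(k,np.argwhere(m>0)[:,::-1],z); c=p.mean(0); w,v=np.linalg.eigh(np.cov((p-c).T))
    print(n,np.round(c,4),"size",np.round(4*np.sqrt(w),3),"long deg",np.degrees(np.arctan2(v[1,1],v[0,1])).round(1), rect(k,m,z))
for n,b in (("blue",(266,231,338,328)),("white",(447,229,514,324))):
    im=k["img"].astype(int); 
    if n=="blue": sc=255-(im[:,:,2]-im[:,:,0]).clip(0,255); 
    else: sc=255-g.astype(int)
    sub=sc[b[1]+4:b[3]-4,b[0]+4:b[2]-4]; bg=np.median(sub)
    m=(sub>bg+(35)).astype(np.uint8)
    N,L,st,ce=cv2.connectedComponentsWithStats(m)
    for i in range(1,N):
        if st[i,4]<5: continue
        ys,xs=np.where(L==i); w=(sub[ys,xs]-bg); u=(xs*w).sum()/w.sum()+b[0]+4; v=(ys*w).sum()/w.sum()+b[1]+4
        if st[i,2]>12: u=st[i,0]+(st[i,2]-1)/2+b[0]+4; v=st[i,1]+(st[i,3]-1)/2+b[1]+4
        print(n,st[i,2:].tolist(),np.round([u,v],1),np.round(toplane(k,[u,v],.011)[0]*1000,1))
E
```

```text
lemon [ 0.5342 -0.0665] size [0.053 0.075] long deg 100.9 ((534.1220092773438, -67.59281921386719), (76.00089263916016, 50.98105239868164), 89.59542846679688)
lime [ 0.4461 -0.0506] size [0.045 0.054] long deg 157.1 ((446.5257263183594, -50.800537109375), (47.12617492675781, 47.38819122314453), 25.109390258789062)
blue [33, 30, 446] [300.  249.5] [509.8 133. ]
blue [2, 22, 32] [332.7 246. ] [517.2  61.6]
blue [9, 13, 100] [328.4 278.3] [445.9  71.7]
blue [7, 13, 80] [273.9 280.4] [442.1 189.2]
blue [7, 13, 81] [292.9 279.8] [443.2 148.3]
blue [7, 13, 81] [309.1 279.2] [444.4 113.4]
blue [7, 14, 83] [310.2 312.3] [372.9 111.3]
blue [7, 14, 82] [329.2 311.6] [374.1  70.5]
blue [9, 13, 92] [274.5 313.9] [370.1 187.2]
blue [7, 13, 83] [293.9 313. ] [371.6 146. ]
blue [5, 1, 5] [300. 323.] [350.3 133. ]
white [31, 29, 286] [481. 247.] [ 512.6 -261.3]
white [5, 11, 52] [452.7 274. ] [ 453.6 -196.8]
white [6, 11, 54] [471.7 276.1] [ 448.8 -237.4]
white [6, 11, 52] [487.8 277.9] [ 444.4 -271.8]
white [5, 11, 50] [506.9 279.7] [ 440.4 -312.7]
white [3, 11, 31] [451.8 307. ] [ 382.2 -191.2]
white [5, 11, 52] [469.9 309.2] [ 377.4 -229.5]
white [6, 12, 59] [486.2 310.7] [ 373.9 -264. ]
white [6, 11, 60] [505.4 312.9] [ 368.9 -304.6]
```

```bash
python3 - <<'E'
from h import *
go(.3645,.3275,.12,38.7)
E
```

```text
pos [0.187  0.6486 0.2187] cur 73.9 turn rz 0.41 shift [-2.595 -2.593  0.986] w 92.8 F [ 0.1 -0.4  0.4] tilt [-0.  0.] q6 -0.04 t 3.05
```

>>> step_arm(
  motion=[
    [0,0,0,-0.09,-0.09,0.03,58],
    [0,0,0,-0.18,-0.18,0.06,58],
    [0,0,0,-0.27,-0.27,0.09,58],
    [0,0,0,-0.36,-0.36,0.12,58],
    [0,0,0,-0.45,-0.45,0.15,58],
    [0,0,0,-0.54,-0.54,0.18,58],
    [0,0,0,-0.63,-0.63,0.21,58],
    [0,0,0,-0.72,-0.72,0.24,58],
    [0,0,0,-0.81,-0.81,0.27,58],
    [0,0,0,-0.9,-0.9,0.3,58],
  ],
  newtons=35,
)

```text
time: 4.05
position: [0.2491, 0.5362, 0.1884]
orientation: [0.44, 3.111, -0.0]
contact_force: [1.1, 0.5, 0.2]
width: 0.0578
grip_force: 0.0
```

>>> step_arm(
  motion=[
    [0,0,0,-0.09,-0.09,0.03,58],
    [0,0,0,-0.18,-0.18,0.06,58],
    [0,0,0,-0.27,-0.27,0.09,58],
    [0,0,0,-0.36,-0.36,0.12,58],
    [0,0,0,-0.45,-0.45,0.15,58],
    [0,0,0,-0.54,-0.54,0.18,58],
    [0,0,0,-0.63,-0.63,0.21,58],
    [0,0,0,-0.72,-0.72,0.24,58],
    [0,0,0,-0.81,-0.81,0.27,58],
    [0,0,0,-0.9,-0.9,0.3,58],
  ],
)

```text
time: 5.05
position: [0.3107, 0.4248, 0.1584]
orientation: [0.44, 3.111, 0.0]
contact_force: [-0.4, 0.8, 0.3]
width: 0.0578
grip_force: 0.0
```

>>> step_arm(
  motion=[
    [0,0,0.05,-0.1,-0.1,0.05,58],
    [0,0,0.1,-0.2,-0.2,0.1,58],
    [0,0,0.15,-0.3,-0.3,0.15,58],
    [0,0,0.2,-0.4,-0.4,0.2,58],
    [0,0,0.25,-0.5,-0.5,0.25,58],
    [0,0,0.3,-0.6,-0.6,0.3,58],
    [0,0,0.35,-0.7,-0.7,0.35,58],
    [0,0,0.41,-0.795,-0.793,0.386,58],
    [0,0,0.41,-0.795,-0.793,0.386,58],
    [0,0,0.41,-0.795,-0.793,0.386,58],
  ],
)

```text
time: 6.05
position: [0.3646, 0.3274, 0.1202]
orientation: [-1.358, -2.833, -0.0]
contact_force: [0.0, -0.5, -0.1]
width: 0.0579
grip_force: 0.0
```

```bash
python3 - <<'E'
from h import *
go(.3645,.3275,.0185,38.7)
k=bot.camera("scene");cv2.imwrite("pics/s1.png",cv2.resize(k["img"][100:280,140:380,::-1],(800,600)))
E
```

```text
pos [0.3646 0.3274 0.1202] cur 38.8 turn rz 0.001 shift [ 1.000e-03 -0.000e+00  1.017e+00] w 57.9 F [ 0.  -0.5 -0.1] tilt [0. 0.] q6 0.0 t 6.05
```

View pics/s1.png

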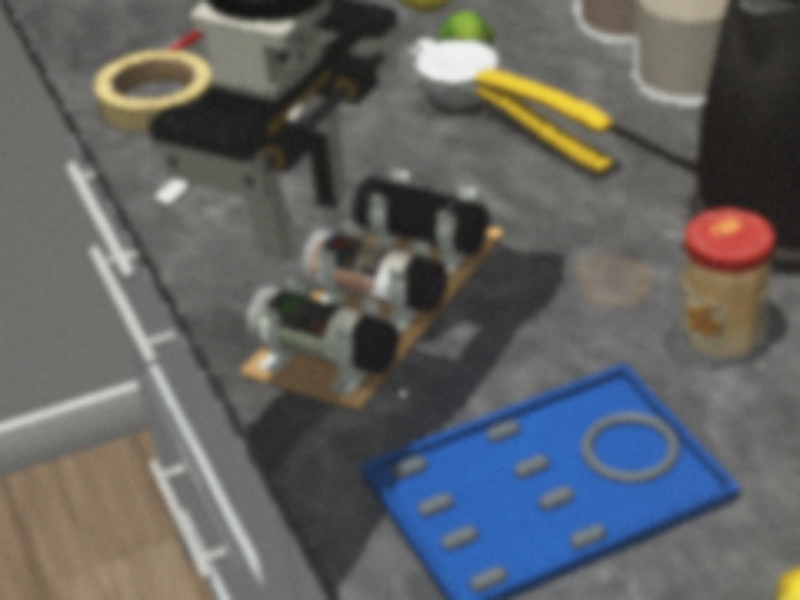

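The crop shows the open fingers above the rack (tips near crop 280,230 and 330,190), in line across the nearest jar: black label, green contents. Going down onto it.

>>> step_arm(
  motion=[
    [0,0,0,0,0,0.12,58],
    [0,0,0,0,0,0.24,58],
    [0,0,0,0,0,0.36,58],
    [0,0,0,0,0,0.48,58],
    [0,0,0,0,0,0.6,58],
    [0,0,0,0,0,0.7,58],
    [0,0,0,0,0,0.8,58],
    [0,0,0,0,0,0.88,58],
    [0,0,0,0,0,0.95,58],
    [0,0,0,0,0,1.0,58],
  ],
)

```text
time: 7.1
position: [0.3645, 0.3275, 0.0195]
orientation: [-1.361, -2.832, 0.0]
contact_force: [0.2, -0.6, 0.8]
width: 0.058
grip_force: 0.0
```

>>> step_arm(
  motion=[
    [0,0,0,0,0,0,58],
    [0,0,0,0,0,0,50],
    [0,0,0,0,0,0,45],
    [0,0,0,0,0,0,35],
    [0,0,0,0,0,0,30],
    [0,0,0,0,0,0,30],
    [0,0,0,0,0,0,30],
    [0,0,0,0,0,0,30],
    [0,0,0,0,0,0,30],
    [0,0,0,0,0,0,30],
  ],
)

```text
time: 8.1
position: [0.3647, 0.3277, 0.0204]
orientation: [1.36, 2.831, 0.001]
contact_force: [0.7, -0.3, 5.7]
width: 0.0397
grip_force: 35.0
```

>>> step_arm(
  motion=[
    [0,0,0,0,0,0,50],
    [0,0,0,0,0,0,54],
    [0,0,0,0,0,0.02,54],
    [0,0,0,0,0,0.045,54],
    [0,0,0,0,0,0.045,54],
    [0,0,0,0,0,0.045,30],
    [0,0,0,0,0,0.045,30],
    [0,0,0,0,0,0.045,30],
    [0,0,0,0,0,0.045,30],
    [0,0,0,0,0,0.045,30],
  ],
)

```text
time: 9.1
position: [0.3646, 0.3276, 0.0156]
orientation: [1.36, 2.832, 0.0]
contact_force: [0.7, 0.3, -0.8]
width: 0.0401
grip_force: 35.0
```

>>> step_arm(
  motion=[
    [0,0,0,0,0,-0.05,30],
    [0,0,0,0,0,-0.1,30],
    [0,0,0,0,0,-0.15,30],
    [0,0,0,0,0,-0.2,30],
    [0,0,0,0,0,-0.25,30],
    [0,0,0,0,0,-0.35,30],
    [0,0,0,0,0,-0.45,30],
    [0,0,0,0,0,-0.6,30],
    [0,0,0,0,0,-0.75,30],
    [0,0,0,0,0,-0.9,30],
  ],
)

```text
time: 10.1
position: [0.3646, 0.3276, 0.1073]
orientation: [1.36, 2.832, 0.001]
contact_force: [-0.7, 0.2, -0.9]
width: 0.04
grip_force: 35.0
```

```bash
python3 - <<'E'
from h import *
go(.4154,-.2132,.06,83.7)
k=bot.camera("scene");cv2.imwrite("pics/s2.png",cv2.resize(k["img"][100:280,140:380,::-1],(800,600)))
E
```

```text
pos [0.3646 0.3276 0.1073] cur 38.7 turn rz -0.524 shift [-4.539 -2.983  0.471] w 40.0 F [-0.7  0.2 -0.9] tilt [0. 0.] q6 0.0 t 10.1
```

View pics/s2.png

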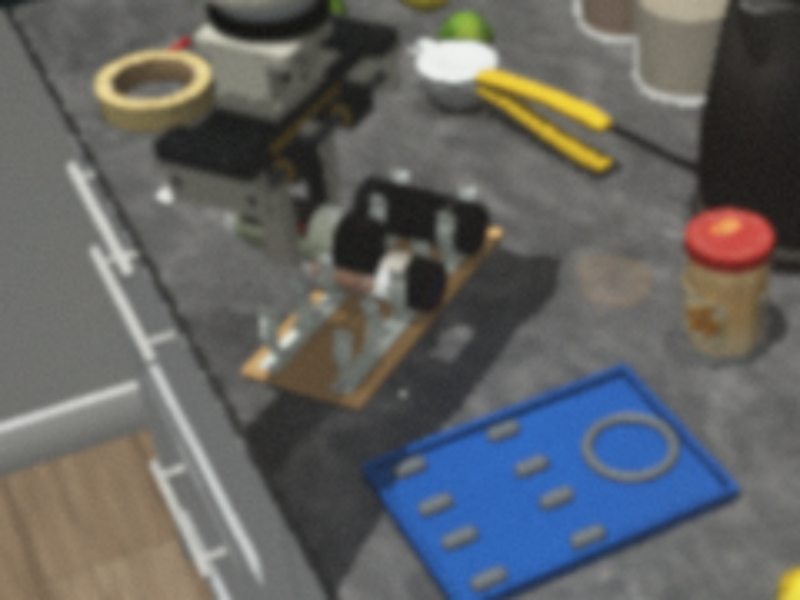

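>>> step_arm(
  motion=[
    [0,0,0,-0.1,-0.066,0,30],
    [0,0,0,-0.2,-0.131,0,30],
    [0,0,0,-0.3,-0.197,0,30],
    [0,0,0,-0.4,-0.263,0,30],
    [0,0,0,-0.5,-0.329,0,30],
    [0,0,0,-0.6,-0.394,0,30],
    [0,0,0,-0.7,-0.46,0,30],
    [0,0,0,-0.8,-0.526,0,30],
    [0,0,0,-0.9,-0.591,0,30],
    [0,0,0,-1,-0.657,0,30],
  ],
)

```text
time: 11.15
position: [0.3758, 0.2074, 0.1056]
orientation: [1.36, 2.832, 0.0]
contact_force: [-0.4, -0.3, -0.4]
width: 0.0404
grip_force: 35.0
```

>>> step_arm(
  motion=[
    [0,0,0,-0.1,-0.066,0,30],
    [0,0,0,-0.2,-0.131,0,30],
    [0,0,0,-0.3,-0.197,0,30],
    [0,0,0,-0.4,-0.263,0,30],
    [0,0,0,-0.5,-0.329,0,30],
    [0,0,0,-0.6,-0.394,0,30],
    [0,0,0,-0.7,-0.46,0,30],
    [0,0,0,-0.8,-0.526,0,30],
    [0,0,0,-0.9,-0.591,0,30],
    [0,0,0,-1,-0.657,0,30],
  ],
)

```text
time: 12.15
position: [0.387, 0.0883, 0.1055]
orientation: [1.361, 2.832, 0.0]
contact_force: [0.1, -0.8, -1.1]
width: 0.04
grip_force: 35.0
```

>>> step_arm(
  motion=[
    [0,0,0,-0.1,-0.066,0,30],
    [0,0,0,-0.2,-0.131,0,30],
    [0,0,0,-0.3,-0.197,0,30],
    [0,0,0,-0.4,-0.263,0,30],
    [0,0,0,-0.5,-0.329,0,30],
    [0,0,0,-0.6,-0.394,0,30],
    [0,0,0,-0.7,-0.46,0,30],
    [0,0,0,-0.8,-0.526,0,30],
    [0,0,0,-0.9,-0.591,0,30],
    [0,0,0,-1,-0.657,0,30],
  ],
)

```text
time: 13.15
position: [0.3982, -0.0309, 0.1056]
orientation: [1.361, 2.832, -0.0]
contact_force: [0.2, 0.4, 0.4]
width: 0.0399
grip_force: 35.0
```

>>> step_arm(
  motion=[
    [0,0,0,-0.1,-0.066,0,30],
    [0,0,0,-0.2,-0.131,0,30],
    [0,0,0,-0.3,-0.197,0,30],
    [0,0,0,-0.4,-0.263,0,30],
    [0,0,0,-0.5,-0.329,0,30],
    [0,0,0,-0.6,-0.394,0,30],
    [0,0,0,-0.7,-0.46,0,30],
    [0,0,0,-0.8,-0.526,0,30],
    [0,0,0,-0.9,-0.591,0,30],
    [0,0,0,-1,-0.657,0,30],
  ],
)

```text
time: 14.15
position: [0.4095, -0.15, 0.1056]
orientation: [1.36, 2.832, 0.0]
contact_force: [-0.5, -0.0, -1.6]
width: 0.04
grip_force: 35.0
```

>>> step_arm(
  motion=[
    [0,0,-0.06,-0.07,-0.045,0.04,30],
    [0,0,-0.12,-0.13,-0.09,0.08,30],
    [0,0,-0.18,-0.2,-0.135,0.12,30],
    [0,0,-0.24,-0.27,-0.18,0.17,30],
    [0,0,-0.3,-0.34,-0.22,0.22,30],
    [0,0,-0.36,-0.4,-0.265,0.27,30],
    [0,0,-0.42,-0.47,-0.31,0.32,30],
    [0,0,-0.48,-0.539,-0.355,0.37,30],
    [0,0,-0.524,-0.539,-0.355,0.42,30],
    [0,0,-0.524,-0.539,-0.355,0.47,30],
  ],
)

```text
time: 15.15
position: [0.4152, -0.2139, 0.0582]
orientation: [-0.171, -3.137, -0.0]
contact_force: [-0.6, 0.2, -1.5]
width: 0.0404
grip_force: 35.0
```

```bash
python3 - <<'E'
from h import *
go(.4154,-.2132,.015,83.7)
k=bot.camera("scene");cv2.imwrite("pics/s3.png",cv2.resize(k["img"][270:450,280:520,::-1],(800,600)))
E
```

```text
pos [ 0.4152 -0.2139  0.0582] cur 83.8 turn rz 0.001 shift [-0.001  0.007  0.432] w 40.4 F [-0.6  0.2 -1.5] tilt [-0.  0.] q6 -1.99 t 15.15
```

View pics/s3.png

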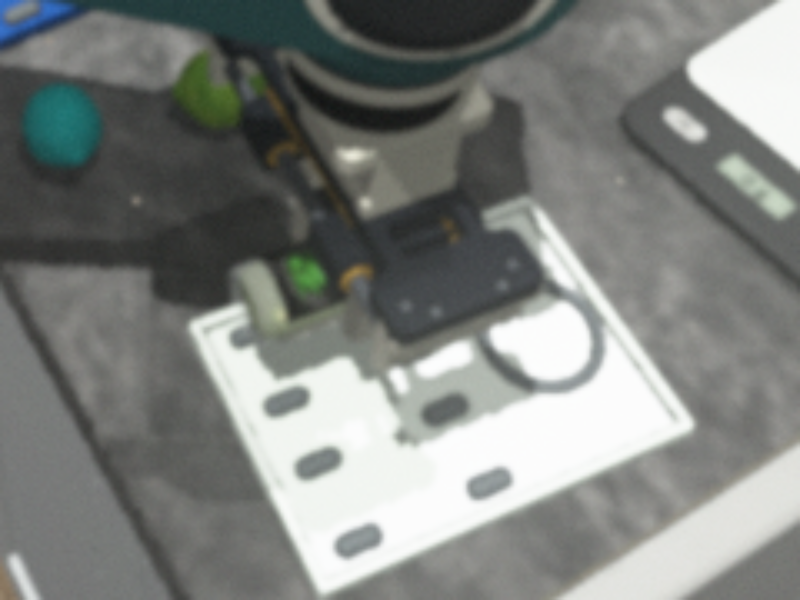

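>>> step_arm(
  motion=[
    [0,0,0,0,0.007,0.06,30],
    [0,0,0,0,0.007,0.12,30],
    [0,0,0,0,0.007,0.18,30],
    [0,0,0,0,0.007,0.24,30],
    [0,0,0,0,0.007,0.3,30],
    [0,0,0,0,0.007,0.34,30],
    [0,0,0,0,0.007,0.37,30],
    [0,0,0,0,0.007,0.4,30],
    [0,0,0,0,0.007,0.42,30],
    [0,0,0,0,0.007,0.43,30],
  ],
)

```text
time: 16.2
position: [0.4154, -0.2126, 0.0154]
orientation: [-0.172, -3.137, 0.0]
contact_force: [0.3, 0.3, -0.3]
width: 0.0398
grip_force: 35.0
```

>>> step_arm(
  motion=[
    [0,0,0,0,0,0.003,30],
    [0,0,0,0,0,0.006,30],
    [0,0,0,0,0,0.009,30],
    [0,0,0,0,0,0.009,30],
    [0,0,0,0,0,0.009,30],
    [0,0,0,0,0,0.009,30],
    [0,0,0,0,0,0.009,30],
    [0,0,0,0,0,0.009,30],
    [0,0,0,0,0,0.009,30],
    [0,0,0,0,0,0.009,30],
  ],
)

```text
time: 17.2
position: [0.4154, -0.2126, 0.0146]
orientation: [0.172, 3.137, 0.0]
contact_force: [0.0, -0.6, -1.0]
width: 0.0398
grip_force: 35.0
```

>>> step_arm(
  motion=[
    [0,0,0,0,0,0.004,30],
    [0,0,0,0,0,0.008,30],
    [0,0,0,0,0,0.012,30],
    [0,0,0,0,0,0.012,30],
    [0,0,0,0,0,0.012,30],
    [0,0,0,0,0,0.012,30],
    [0,0,0,0,0,0.012,30],
    [0,0,0,0,0,0.012,30],
    [0,0,0,0,0,0.012,30],
    [0,0,0,0,0,0.012,30],
  ],
)

```text
time: 18.2
position: [0.4154, -0.2125, 0.0134]
orientation: [-0.172, -3.137, -0.0]
contact_force: [0.3, -0.1, -1.7]
width: 0.0405
grip_force: 35.0
```

>>> step_arm(
  motion=[
    [0,0,0,0,0,0,43],
    [0,0,0,0,0,0,44],
    [0,0,0,0,0,0,45],
    [0,0,0,0,0,-0.02,45],
    [0,0,0,0,0,-0.05,48],
    [0,0,0,0,0,-0.1,54],
    [0,0,0,0,0,-0.2,58],
    [0,0,0,0,0,-0.4,58],
    [0,0,0,0,0,-0.6,65],
    [0,0,0,0,0,-0.8,72],
  ],
)

```text
time: 19.2
position: [0.4154, -0.2126, 0.0951]
orientation: [0.172, 3.136, -0.001]
contact_force: [-0.2, 0.2, 0.5]
width: 0.0686
grip_force: 0.0
```

```bash
python3 - <<'E'
from h import *
go(.534,-.0675,.10,7)
k=bot.camera("scene");cv2.imwrite("pics/s4.png",cv2.resize(k["img"][240:450,280:520,::-1],(685,600)))
E
```

```text
pos [ 0.4154 -0.2126  0.0951] cur 83.7 turn rz 0.893 shift [-1.02   1.572 -0.048] w 68.6 F [-0.2  0.2  0.5] tilt [ 0.001 -0.   ] q6 -1.99 t 19.2
```

View pics/s4.png

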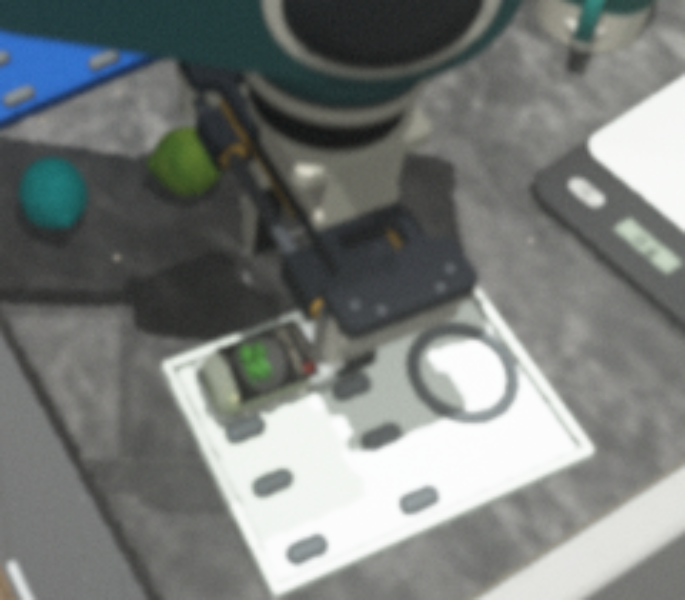

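>>> step_arm(
  motion=[
    [0,0,0,-0.06,0.1,0,72],
    [0,0,0,-0.12,0.2,0,72],
    [0,0,0,-0.18,0.3,0,72],
    [0,0,0,-0.24,0.4,0,72],
    [0,0,0,-0.3,0.5,0,72],
    [0,0,0,-0.36,0.6,0,72],
    [0,0,0,-0.42,0.7,0,72],
    [0,0,0,-0.48,0.8,0,72],
    [0,0,0,-0.54,0.9,0,72],
    [0,0,0,-0.6,1.0,0,72],
  ],
)

```text
time: 20.25
position: [0.4866, -0.119, 0.0935]
orientation: [0.172, 3.137, -0.0]
contact_force: [-0.1, -0.1, 0.3]
width: 0.0721
grip_force: 0.0
```

>>> step_arm(
  motion=[
    [0,0,0.09,-0.05,0.07,0,72],
    [0,0,0.18,-0.1,0.14,0,72],
    [0,0,0.27,-0.15,0.21,0,72],
    [0,0,0.36,-0.2,0.28,0,72],
    [0,0,0.45,-0.25,0.35,0,72],
    [0,0,0.54,-0.3,0.42,0,72],
    [0,0,0.63,-0.35,0.49,0,72],
    [0,0,0.72,-0.42,0.572,0,72],
    [0,0,0.81,-0.42,0.572,0,72],
    [0,0,0.893,-0.42,0.572,0,72],
  ],
)

```text
time: 21.25
position: [0.5344, -0.0669, 0.0933]
orientation: [-2.088, -2.347, 0.0]
contact_force: [0.1, -0.4, -0.1]
width: 0.072
grip_force: 0.0
```

```bash
python3 - <<'E'
from h import *
go(.534,-.0675,.014,7)
E
```

```text
pos [ 0.5344 -0.0669  0.0933] cur 6.7 turn rz -0.004 shift [-0.006 -0.005  0.793] w 72.0 F [ 0.1 -0.4 -0.1] tilt [-0.  0.] q6 -0.29 t 21.25
```

>>> step_arm(
  motion=[
    [0,0,0,0,0,0.1,72],
    [0,0,0,0,0,0.2,72],
    [0,0,0,0,0,0.3,72],
    [0,0,0,0,0,0.4,72],
    [0,0,0,0,0,0.5,72],
    [0,0,0,0,0,0.6,72],
    [0,0,0,0,0,0.68,72],
    [0,0,0,0,0,0.74,72],
    [0,0,0,0,0,0.78,72],
    [0,0,0,0,0,0.81,72],
  ],
)

```text
time: 22.25
position: [0.534, -0.0675, 0.0122]
orientation: [2.082, 2.352, -0.0]
contact_force: [0.5, 0.4, -0.2]
width: 0.0722
grip_force: 0.0
```

>>> step_arm(
  motion=[
    [0,0,0,0,0,0,60],
    [0,0,0,0,0,0,50],
    [0,0,0,0,0,0,40],
    [0,0,0,0,0,0,40],
    [0,0,0,0,0,0,40],
    [0,0,0,0,0,0,40],
    [0,0,0,0,0,0,40],
    [0,0,0,0,0,0,40],
    [0,0,0,0,0,0,40],
    [0,0,0,0,0,0,40],
  ],
  newtons=12,
)

```text
time: 23.25
position: [0.5342, -0.0675, 0.0127]
orientation: [2.082, 2.352, 0.0]
contact_force: [0.6, -0.3, 5.4]
width: 0.05
grip_force: 12.0
```

>>> step_arm(
  motion=[
    [0,0,0,0,0,-0.05,40],
    [0,0,0,0,0,-0.1,40],
    [0,0,0,0,0,-0.15,40],
    [0,0,0,0,0,-0.2,40],
    [0,0,0,0,0,-0.3,40],
    [0,0,0,0,0,-0.4,40],
    [0,0,0,0,0,-0.5,40],
    [0,0,0,0,0,-0.6,40],
    [0,0,0,0,0,-0.7,40],
    [0,0,0,0,0,-0.8,40],
  ],
)

```text
time: 24.25
position: [0.534, -0.0675, 0.0934]
orientation: [2.082, 2.352, 0.0]
contact_force: [-0.5, -0.1, -0.8]
width: 0.0505
grip_force: 12.0
```

```bash
python3 - <<'E'
from h import *
go(.513,-.262,.05,7)
E
```

```text
pos [ 0.534  -0.0675  0.0934] cur 7.0 turn rz -0.0 shift [-1.905 -0.444  0.434] w 50.5 F [-0.5 -0.1 -0.8] tilt [ 0. -0.] q6 -0.29 t 24.25
```

>>> step_arm(
  motion=[
    [0,0,0,-0.095,-0.022,0,40],
    [0,0,0,-0.19,-0.044,0,40],
    [0,0,0,-0.285,-0.066,0,40],
    [0,0,0,-0.38,-0.088,0,40],
    [0,0,0,-0.475,-0.11,0,40],
    [0,0,0,-0.57,-0.132,0,40],
    [0,0,0,-0.665,-0.154,0,40],
    [0,0,0,-0.76,-0.176,0,40],
    [0,0,0,-0.855,-0.2,0,40],
    [0,0,0,-0.953,-0.222,0,40],
  ],
)

```text
time: 25.25
position: [0.5234, -0.1656, 0.0925]
orientation: [2.082, 2.352, 0.0]
contact_force: [0.3, -0.3, -1.1]
width: 0.0504
grip_force: 12.0
```

>>> step_arm(
  motion=[
    [0,0,0,-0.14,-0.033,0,40],
    [0,0,0,-0.28,-0.066,0,40],
    [0,0,0,-0.42,-0.1,0,40],
    [0,0,0,-0.56,-0.13,0.05,40],
    [0,0,0,-0.7,-0.165,0.1,40],
    [0,0,0,-0.84,-0.2,0.16,40],
    [0,0,0,-0.952,-0.222,0.23,40],
    [0,0,0,-0.952,-0.222,0.3,40],
    [0,0,0,-0.952,-0.222,0.37,40],
    [0,0,0,-0.952,-0.222,0.44,40],
  ],
)

```text
time: 26.25
position: [0.513, -0.2615, 0.0477]
orientation: [-2.082, -2.352, -0.0]
contact_force: [1.0, 0.2, -0.8]
width: 0.0499
grip_force: 12.0
```

>>> step_arm(
  motion=[
    [0,0,0,0,0,0.06,40],
    [0,0,0,0,0,0.12,40],
    [0,0,0,0,0,0.18,40],
    [0,0,0,0,0,0.21,40],
    [0,0,0,0,0,0.24,40],
    [0,0,0,0,0,0.26,40],
    [0,0,0,0,0,0.27,40],
    [0,0,0,0,0,0.28,40],
    [0,0,0,0,0,0.29,40],
    [0,0,0,0,0,0.29,40],
  ],
)

```text
time: 27.25
position: [0.5135, -0.2624, 0.02]
orientation: [2.082, 2.351, 0.0]
contact_force: [2.2, -3.4, 3.1]
width: 0.0502
grip_force: 12.0
```

>>> step_arm(
  motion=[
    [0,0,0,0,0,0,52],
    [0,0,0,0,0,0,55],
    [0,0,0,0,0,0,60],
    [0,0,0,0,0,0,66],
    [0,0,0,0,0,0,68],
    [0,0,0,0,0,-0.1,68],
    [0,0,0,0,0,-0.25,68],
    [0,0,0,0,0,-0.45,68],
    [0,0,0,0,0,-0.65,68],
    [0,0,0,0,0,-0.85,68],
  ],
)

```text
time: 28.25
position: [0.5132, -0.2621, 0.1069]
orientation: [2.082, 2.351, 0.0]
contact_force: [0.6, -0.2, -0.2]
width: 0.0681
grip_force: 0.0
```

```bash
python3 - <<'E'
from h import *
go(.4255,.377,.105,38.7)
k=bot.camera("scene");cv2.imwrite("pics/s5.png",cv2.resize(k["img"][240:450,280:520,::-1],(685,600)))
E
```

```text
pos [ 0.5132 -0.2621  0.1069] cur 7.0 turn rz -0.369 shift [ 6.45  -0.096  0.014] w 68.1 F [ 0.6 -0.2 -0.2] tilt [ 0.001 -0.001] q6 -0.64 t 28.25
```

View pics/s5.png

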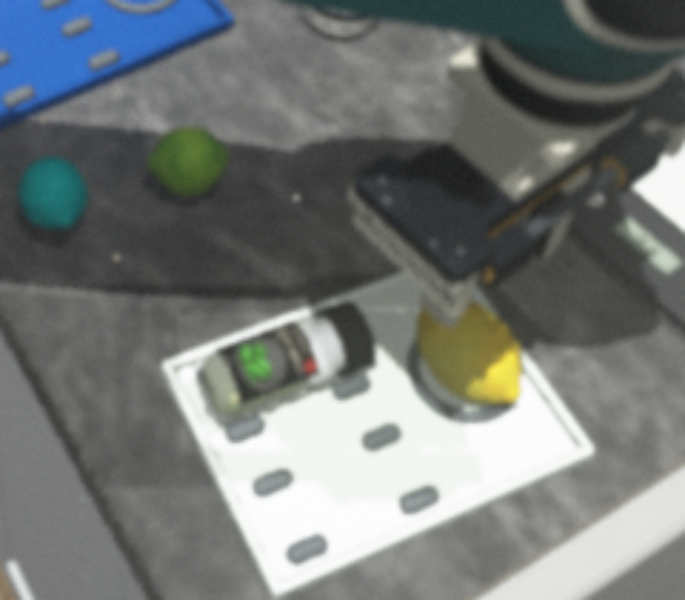

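>>> step_arm(
  motion=[
    [0,0,-0.037,0.1,0,0,58],
    [0,0,-0.074,0.2,0,0,58],
    [0,0,-0.111,0.3,0,0,58],
    [0,0,-0.148,0.4,0,0,58],
    [0,0,-0.185,0.5,0,0,58],
    [0,0,-0.222,0.6,0,0,58],
    [0,0,-0.259,0.7,0,0,58],
    [0,0,-0.296,0.8,0,0,58],
    [0,0,-0.333,0.9,0,0,58],
    [0,0,-0.369,1.0,0,0,58],
  ],
  newtons=35,
)

```text
time: 29.3
position: [0.501, -0.1623, 0.1055]
orientation: [1.357, 2.832, 0.0]
contact_force: [0.5, 0.0, -0.5]
width: 0.0581
grip_force: 0.0
```

>>> step_arm(
  motion=[
    [0,0,0,0.094,0.056,0,58],
    [0,0,0,0.187,0.111,0,58],
    [0,0,0,0.281,0.167,0,58],
    [0,0,0,0.375,0.223,0,58],
    [0,0,0,0.468,0.278,0,58],
    [0,0,0,0.562,0.334,0,58],
    [0,0,0,0.656,0.39,0,58],
    [0,0,0,0.75,0.446,0,58],
    [0,0,0,0.843,0.501,0,58],
    [0,0,0,0.937,0.557,0,58],
  ],
)

```text
time: 30.3
position: [0.4857, -0.0538, 0.1045]
orientation: [-1.361, -2.832, -0.0]
contact_force: [0.2, -0.3, -0.1]
width: 0.058
grip_force: 0.0
```

>>> step_arm(
  motion=[
    [0,0,0,0.094,0.056,0,58],
    [0,0,0,0.187,0.111,0,58],
    [0,0,0,0.281,0.167,0,58],
    [0,0,0,0.375,0.223,0,58],
    [0,0,0,0.468,0.278,0,58],
    [0,0,0,0.562,0.334,0,58],
    [0,0,0,0.656,0.39,0,58],
    [0,0,0,0.75,0.446,0,58],
    [0,0,0,0.843,0.501,0,58],
    [0,0,0,0.937,0.557,0,58],
  ],
)

```text
time: 31.3
position: [0.4706, 0.0541, 0.1045]
orientation: [-1.361, -2.832, 0.0]
contact_force: [-0.2, 0.5, -0.6]
width: 0.0583
grip_force: 0.0
```

>>> step_arm(
  motion=[
    [0,0,0,0.094,0.056,0,58],
    [0,0,0,0.187,0.111,0,58],
    [0,0,0,0.281,0.167,0,58],
    [0,0,0,0.375,0.223,0,58],
    [0,0,0,0.468,0.278,0,58],
    [0,0,0,0.562,0.334,0,58],
    [0,0,0,0.656,0.39,0,58],
    [0,0,0,0.75,0.446,0,58],
    [0,0,0,0.843,0.501,0,58],
    [0,0,0,0.937,0.557,0,58],
  ],
)

```text
time: 32.3
position: [0.4555, 0.1621, 0.1044]
orientation: [-1.361, -2.832, 0.0]
contact_force: [-1.0, -0.7, 1.0]
width: 0.058
grip_force: 0.0
```

>>> step_arm(
  motion=[
    [0,0,0,0.094,0.056,0,58],
    [0,0,0,0.187,0.111,0,58],
    [0,0,0,0.281,0.167,0,58],
    [0,0,0,0.375,0.223,0,58],
    [0,0,0,0.468,0.278,0,58],
    [0,0,0,0.562,0.334,0,58],
    [0,0,0,0.656,0.39,0,58],
    [0,0,0,0.75,0.446,0,58],
    [0,0,0,0.843,0.501,0,58],
    [0,0,0,0.937,0.557,0,58],
  ],
)

```text
time: 33.3
position: [0.4405, 0.27, 0.1045]
orientation: [1.361, 2.832, 0.0]
contact_force: [0.2, -0.5, 0.1]
width: 0.0578
grip_force: 0.0
```

>>> step_arm(
  motion=[
    [0,0,0,0.094,0.056,0,58],
    [0,0,0,0.187,0.111,0,58],
    [0,0,0,0.281,0.167,0,58],
    [0,0,0,0.375,0.223,0,58],
    [0,0,0,0.468,0.278,0,58],
    [0,0,0,0.562,0.334,0,58],
    [0,0,0,0.656,0.39,0,58],
    [0,0,0,0.75,0.446,0,58],
    [0,0,0,0.85,0.501,0,58],
    [0,0,0,0.937,0.557,0,58],
  ],
)

```text
time: 34.3
position: [0.4253, 0.378, 0.1044]
orientation: [-1.36, -2.832, 0.0]
contact_force: [-0.6, -0.5, 0.3]
width: 0.058
grip_force: 0.0
```

```bash
python3 - <<'E'
from h import *
go(.4255,.377,.0155,38.7)
k=bot.camera("scene")
for t in ("spice_jar","salt_mill"):
    print(t,[(np.round(toplane(k,r["at"],.029)[0],4).tolist(),round(r["p"],2)) for r in bot.spot_point(t,"scene")][:2])
E
```

```text
pos [0.4253 0.378  0.1044] cur 38.7 turn rz -0.0 shift [-0.009 -0.005  0.889] w 58.0 F [-0.6 -0.5  0.3] tilt [-0. -0.] q6 0.01 t 34.3
spice_jar [([0.4274, 0.3763], 0.69)]
salt_mill [([0.4896, 0.4095], 0.7)]
```

>>> step_arm(
  motion=[
    [0,0,0,0,0,0.12,58],
    [0,0,0,0,0,0.24,58],
    [0,0,0,0,0,0.36,58],
    [0,0,0,0,0,0.48,58],
    [0,0,0,0,0,0.6,58],
    [0,0,0,0,0,0.7,58],
    [0,0,0,0,0,0.78,58],
    [0,0,0,0,0,0.84,58],
    [0,0,0,0,0,0.88,58],
    [0,0,0,0,0,0.89,58],
  ],
)

```text
time: 35.45
position: [0.4255, 0.3771, 0.0152]
orientation: [-1.361, -2.832, 0.0]
contact_force: [0.5, 0.2, 0.6]
width: 0.0576
grip_force: 0.0
```

>>> step_arm(
  motion=[
    [0,0,0,0,0,0,50],
    [0,0,0,0,0,0,40],
    [0,0,0,0,0,0,30],
    [0,0,0,0,0,0,30],
    [0,0,0,0,0,0,30],
    [0,0,0,0,0,0,30],
    [0,0,0,0,0,0,30],
    [0,0,0,0,0,0,30],
    [0,0,0,0,0,0,30],
    [0,0,0,0,0,0,30],
  ],
)

```text
time: 36.45
position: [0.4257, 0.3773, 0.0158]
orientation: [1.36, 2.832, 0.001]
contact_force: [0.1, 0.9, 5.7]
width: 0.04
grip_force: 35.0
```

>>> step_arm(
  motion=[
    [0,0,0,0,0,-0.05,30],
    [0,0,0,0,0,-0.1,30],
    [0,0,0,0,0,-0.15,30],
    [0,0,0,0,0,-0.2,30],
    [0,0,0,0,0,-0.25,30],
    [0,0,0,0,0,-0.35,30],
    [0,0,0,0,0,-0.45,30],
    [0,0,0,0,0,-0.6,30],
    [0,0,0,0,0,-0.75,30],
    [0,0,0,0,0,-0.9,30],
  ],
)

```text
time: 37.45
position: [0.4256, 0.3772, 0.1072]
orientation: [1.36, 2.832, 0.001]
contact_force: [0.3, -0.2, -1.4]
width: 0.0401
grip_force: 35.0
```

```bash
python3 - <<'E'
from h import *
go(.4092,.0917,.06,91.75)
k=bot.camera("scene");print([(np.round(r["at"]),round(r["p"],2)) for r in bot.spot_point("spice_jar","scene")])
E
```

```text
pos [0.4256 0.3772 0.1072] cur 38.7 turn rz -0.618 shift [-2.126 -1.912  0.471] w 40.1 F [ 0.3 -0.2 -1.4] tilt [0. 0.] q6 0.01 t 37.45
[(array([246., 149.]), 0.94), (array([271., 166.]), 0.74)]
```

>>> step_arm(
  motion=[
    [0,0,0,-0.08,-0.075,0,30],
    [0,0,0,-0.16,-0.15,0,30],
    [0,0,0,-0.24,-0.225,0,30],
    [0,0,0,-0.32,-0.3,0,30],
    [0,0,0,-0.4,-0.375,0,30],
    [0,0,0,-0.48,-0.45,0,30],
    [0,0,0,-0.56,-0.525,0,30],
    [0,0,0,-0.64,-0.6,0,30],
    [0,0,0,-0.72,-0.675,0,30],
    [0,0,0,-0.8,-0.75,0,30],
  ],
)

```text
time: 38.55
position: [0.4169, 0.2669, 0.1055]
orientation: [1.361, 2.832, -0.0]
contact_force: [0.7, -0.2, -0.7]
width: 0.0402
grip_force: 35.0
```

>>> step_arm(
  motion=[
    [0,0,0,-0.08,-0.075,0,30],
    [0,0,0,-0.16,-0.15,0,30],
    [0,0,0,-0.24,-0.225,0,30],
    [0,0,0,-0.32,-0.3,0,30],
    [0,0,0,-0.4,-0.375,0,30],
    [0,0,0,-0.48,-0.45,0,30],
    [0,0,0,-0.56,-0.525,0,30],
    [0,0,0,-0.64,-0.6,0,30],
    [0,0,0,-0.72,-0.675,0,30],
    [0,0,0,-0.8,-0.75,0,30],
  ],
)

```text
time: 39.55
position: [0.4083, 0.1575, 0.1054]
orientation: [-1.361, -2.832, -0.0]
contact_force: [1.2, 1.4, -0.2]
width: 0.0402
grip_force: 35.0
```

>>> step_arm(
  motion=[
    [0,0,-0.07,-0.065,-0.05,0.03,30],
    [0,0,-0.14,-0.13,-0.1,0.06,30],
    [0,0,-0.21,-0.2,-0.155,0.1,30],
    [0,0,-0.28,-0.265,-0.21,0.14,30],
    [0,0,-0.35,-0.33,-0.26,0.19,30],
    [0,0,-0.42,-0.4,-0.31,0.24,30],
    [0,0,-0.49,-0.465,-0.365,0.29,30],
    [0,0,-0.56,-0.526,-0.412,0.35,30],
    [0,0,-0.618,-0.526,-0.412,0.41,30],
    [0,0,-0.618,-0.526,-0.412,0.46,30],
  ],
)

```text
time: 40.55
position: [0.409, 0.0911, 0.0591]
orientation: [0.051, -3.141, -0.0]
contact_force: [0.4, 0.2, -1.0]
width: 0.0405
grip_force: 35.0
```

```bash
python3 - <<'E'
from h import *
go(.4092,.0917,.0138,91.75)
E
```

```text
pos [0.409  0.0911 0.0591] cur 91.8 turn rz 0.001 shift [-0.002  0.006  0.453] w 40.5 F [ 0.4  0.2 -1. ] tilt [-0.  0.] q6 -1.44 t 40.55
```

>>> step_arm(
  motion=[
    [0,0,0,0,0.006,0.06,30],
    [0,0,0,0,0.006,0.13,30],
    [0,0,0,0,0.006,0.2,30],
    [0,0,0,0,0.006,0.27,30],
    [0,0,0,0,0.006,0.33,30],
    [0,0,0,0,0.006,0.37,30],
    [0,0,0,0,0.006,0.4,30],
    [0,0,0,0,0.006,0.425,30],
    [0,0,0,0,0.006,0.44,30],
    [0,0,0,0,0.006,0.45,30],
  ],
)

```text
time: 41.55
position: [0.4092, 0.0922, 0.0144]
orientation: [-0.049, 3.141, -0.0]
contact_force: [0.1, -0.1, -0.5]
width: 0.0398
grip_force: 35.0
```

>>> step_arm(
  motion=[
    [0,0,0,0,0,0.003,30],
    [0,0,0,0,0,0.003,30],
    [0,0,0,0,0,0.003,43],
    [0,0,0,0,0,0.003,44],
    [0,0,0,0,0,0.003,45],
    [0,0,0,0,0,-0.02,45],
    [0,0,0,0,0,-0.05,48],
    [0,0,0,0,0,-0.12,54],
    [0,0,0,0,0,-0.3,58],
    [0,0,0,0,0,-0.5,58],
  ],
)

```text
time: 42.55
position: [0.4089, 0.0922, 0.0652]
orientation: [0.049, -3.141, 0.0]
contact_force: [0.2, -0.5, -0.7]
width: 0.0579
grip_force: 0.0
```

```bash
python3 - <<'E'
from h import *
go(.487,.426,.105,38.7)
k=bot.camera("scene");cv2.imwrite("pics/s6.png",cv2.resize(k["img"][130:340,200:440,::-1],(685,600)))
E
```

```text
pos [0.4089 0.0922 0.0652] cur 91.8 turn rz 0.618 shift [-0.885  3.312 -0.398] w 57.9 F [ 0.2 -0.5 -0.7] tilt [-0.001 -0.   ] q6 -1.44 t 42.55
```

View pics/s6.png

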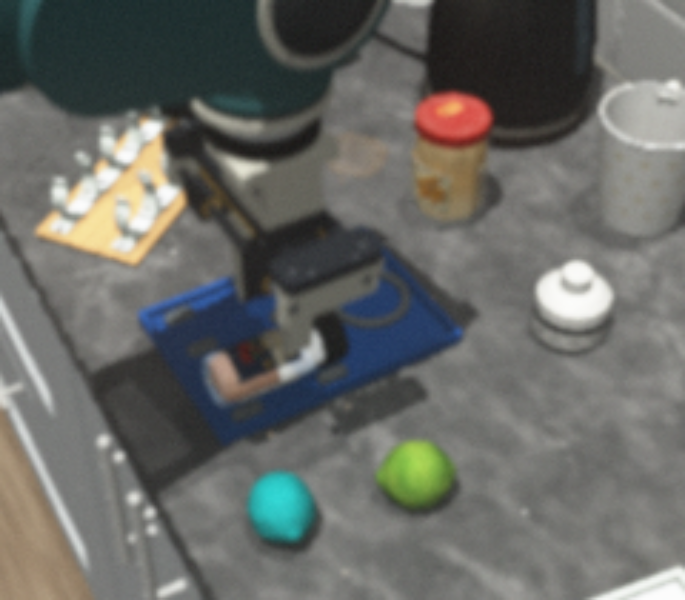

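>>> step_arm(
  motion=[
    [0,0,0,0,0,-0.2,58],
    [0,0,0.07,-0.03,0.1,-0.4,58],
    [0,0,0.14,-0.06,0.2,-0.4,58],
    [0,0,0.21,-0.09,0.32,-0.4,58],
    [0,0,0.28,-0.12,0.44,-0.4,58],
    [0,0,0.35,-0.15,0.55,-0.4,58],
    [0,0,0.42,-0.18,0.66,-0.4,58],
    [0,0,0.49,-0.22,0.77,-0.4,58],
    [0,0,0.56,-0.26,0.88,-0.4,58],
    [0,0,0.618,-0.3,1.0,-0.4,58],
  ],
)

```text
time: 43.6
position: [0.4362, 0.1936, 0.1047]
orientation: [1.367, 2.829, 0.0]
contact_force: [-0.2, 0.3, -0.4]
width: 0.0583
grip_force: 0.0
```

>>> step_arm(
  motion=[
    [0,0,0,0.075,0.093,0,58],
    [0,0,0,0.15,0.186,0,58],
    [0,0,0,0.225,0.278,0,58],
    [0,0,0,0.3,0.37,0,58],
    [0,0,0,0.375,0.464,0,58],
    [0,0,0,0.45,0.556,0,58],
    [0,0,0,0.525,0.65,0,58],
    [0,0,0,0.6,0.742,0,58],
    [0,0,0,0.675,0.835,0,58],
    [0,0,0,0.748,0.927,0,58],
  ],
)

```text
time: 44.6
position: [0.4618, 0.3105, 0.1044]
orientation: [-1.36, -2.832, 0.0]
contact_force: [0.3, -0.6, -0.4]
width: 0.0581
grip_force: 0.0
```

>>> step_arm(
  motion=[
    [0,0,0,0.075,0.093,0,60],
    [0,0,0,0.15,0.186,0,60],
    [0,0,0,0.225,0.278,0,60],
    [0,0,0,0.3,0.37,0,60],
    [0,0,0,0.375,0.464,0,60],
    [0,0,0,0.45,0.556,0,60],
    [0,0,0,0.525,0.65,0,60],
    [0,0,0,0.6,0.742,0,60],
    [0,0,0,0.675,0.835,0,60],
    [0,0,0,0.748,0.927,0,60],
  ],
)

```text
time: 45.6
position: [0.4874, 0.4268, 0.1044]
orientation: [-1.36, -2.832, 0.0]
contact_force: [0.1, -0.1, 0.6]
width: 0.0599
grip_force: 0.0
```

```bash
python3 - <<'E'
from h import *
go(.487,.426,.0165,38.7)
E
```

```text
pos [0.4874 0.4268 0.1044] cur 38.7 turn rz -0.0 shift [-0.003 -0.008  0.879] w 59.9 F [ 0.1 -0.1  0.6] tilt [-0. -0.] q6 0.0 t 45.6
```

>>> step_arm(
  motion=[
    [0,0,0,0,0,0.12,60],
    [0,0,0,0,0,0.24,60],
    [0,0,0,0,0,0.36,60],
    [0,0,0,0,0,0.48,60],
    [0,0,0,0,0,0.6,60],
    [0,0,0,0,0,0.7,60],
    [0,0,0,0,0,0.78,60],
    [0,0,0,0,0,0.84,60],
    [0,0,0,0,0,0.87,60],
    [0,0,0,0,0,0.88,60],
  ],
)

```text
time: 46.6
position: [0.4872, 0.4258, 0.0163]
orientation: [-1.361, -2.832, 0.0]
contact_force: [-0.0, 0.2, 0.1]
width: 0.0599
grip_force: 0.0
```

>>> step_arm(
  motion=[
    [0,0,0,0,0,0,50],
    [0,0,0,0,0,0,40],
    [0,0,0,0,0,0,30],
    [0,0,0,0,0,0,30],
    [0,0,0,0,0,0,30],
    [0,0,0,0,0,0,30],
    [0,0,0,0,0,0,30],
    [0,0,0,0,0,0,30],
    [0,0,0,0,0,0,30],
    [0,0,0,0,0,0,30],
  ],
  newtons=45,
)

```text
time: 47.6
position: [0.4874, 0.4259, 0.0168]
orientation: [1.36, 2.831, 0.001]
contact_force: [0.9, -0.0, 5.0]
width: 0.0415
grip_force: 45.0
```

>>> step_arm(
  motion=[
    [0,0,0,0,0,-0.05,30],
    [0,0,0,0,0,-0.1,30],
    [0,0,0,0,0,-0.15,30],
    [0,0,0,0,0,-0.2,30],
    [0,0,0,0,0,-0.25,30],
    [0,0,0,0,0,-0.35,30],
    [0,0,0,0,0,-0.45,30],
    [0,0,0,0,0,-0.6,30],
    [0,0,0,0,0,-0.75,30],
    [0,0,0,0,0,-0.9,30],
  ],
)

```text
time: 48.6
position: [0.4873, 0.4259, 0.1083]
orientation: [1.36, 2.831, 0.001]
contact_force: [-0.8, 0.6, -2.6]
width: 0.0417
grip_force: 45.0
```

```bash
python3 - <<'E'
from h import *
go(.4068,.1677,.06,91.75)
k=bot.camera("scene");cv2.imwrite("pics/s7.png",cv2.resize(k["img"][90:300,160:400,::-1],(685,600)))
E
```

```text
pos [0.4873 0.4259 0.1083] cur 38.7 turn rz -0.618 shift [-1.512 -2.242  0.481] w 41.7 F [-0.8  0.6 -2.6] tilt [0.001 0.   ] q6 0.0 t 48.6
```

View pics/s7.png

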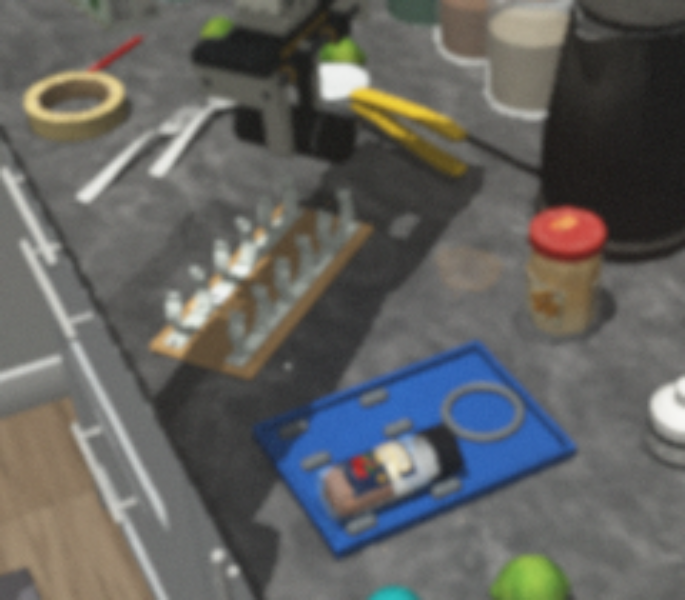

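>>> step_arm(
  motion=[
    [0,0,0,-0.06,-0.09,0,30],
    [0,0,0,-0.12,-0.18,0,30],
    [0,0,0,-0.18,-0.27,0,30],
    [0,0,0,-0.24,-0.36,0,30],
    [0,0,0,-0.3,-0.45,0,30],
    [0,0,0,-0.36,-0.54,0,30],
    [0,0,0,-0.42,-0.63,0,30],
    [0,0,0,-0.48,-0.72,0,30],
    [0,0,0,-0.54,-0.81,0,30],
    [0,0,0,-0.6,-0.9,0,30],
  ],
)

```text
time: 49.65
position: [0.4542, 0.3219, 0.1065]
orientation: [1.36, 2.832, 0.0]
contact_force: [0.4, -0.2, -1.0]
width: 0.042
grip_force: 45.0
```

>>> step_arm(
  motion=[
    [0,0,0,-0.06,-0.09,0,30],
    [0,0,0,-0.12,-0.18,0,30],
    [0,0,0,-0.18,-0.27,0,30],
    [0,0,0,-0.24,-0.36,0,30],
    [0,0,0,-0.3,-0.45,0,30],
    [0,0,0,-0.36,-0.54,0,30],
    [0,0,0,-0.42,-0.63,0,30],
    [0,0,0,-0.48,-0.72,0,30],
    [0,0,0,-0.54,-0.81,0,30],
    [0,0,0,-0.6,-0.9,0,30],
  ],
)

```text
time: 50.65
position: [0.4214, 0.2187, 0.1065]
orientation: [1.361, 2.832, -0.0]
contact_force: [0.2, 0.3, -1.2]
width: 0.0418
grip_force: 45.0
```

>>> step_arm(
  motion=[
    [0,0,-0.07,-0.04,-0.055,0,30],
    [0,0,-0.14,-0.08,-0.11,0,30],
    [0,0,-0.21,-0.12,-0.165,0,30],
    [0,0,-0.28,-0.16,-0.22,0.05,30],
    [0,0,-0.35,-0.2,-0.275,0.1,30],
    [0,0,-0.42,-0.24,-0.33,0.16,30],
    [0,0,-0.49,-0.28,-0.385,0.23,30],
    [0,0,-0.56,-0.312,-0.442,0.3,30],
    [0,0,-0.618,-0.312,-0.442,0.38,30],
    [0,0,-0.618,-0.312,-0.442,0.45,30],
  ],
)

```text
time: 51.65
position: [0.4066, 0.1672, 0.0611]
orientation: [-0.051, 3.141, 0.0]
contact_force: [0.3, 0.4, -2.6]
width: 0.0417
grip_force: 45.0
```

```bash
python3 - <<'E'
from h import *
go(.4068,.1677,.0148,91.75)
E
```

```text
pos [0.4066 0.1672 0.0611] cur 91.9 turn rz 0.001 shift [-0.003  0.005  0.463] w 41.7 F [ 0.3  0.4 -2.6] tilt [0. 0.] q6 -1.27 t 51.65
```

>>> step_arm(
  motion=[
    [0,0,0,0,0.005,0.06,30],
    [0,0,0,0,0.005,0.13,30],
    [0,0,0,0,0.005,0.2,30],
    [0,0,0,0,0.005,0.27,30],
    [0,0,0,0,0.005,0.33,30],
    [0,0,0,0,0.005,0.38,30],
    [0,0,0,0,0.005,0.41,30],
    [0,0,0,0,0.005,0.435,30],
    [0,0,0,0,0.005,0.45,30],
    [0,0,0,0,0.005,0.46,30],
  ],
)

```text
time: 52.65
position: [0.4067, 0.1682, 0.0155]
orientation: [-0.049, 3.141, 0.0]
contact_force: [0.5, 0.2, -1.7]
width: 0.0418
grip_force: 45.0
```

>>> step_arm(
  motion=[
    [0,0,0,0,0,0.003,30],
    [0,0,0,0,0,0.003,30],
    [0,0,0,0,0,0.003,45],
    [0,0,0,0,0,0.003,46],
    [0,0,0,0,0,0.003,47],
    [0,0,0,0,0,-0.02,47],
    [0,0,0,0,0,-0.05,50],
    [0,0,0,0,0,-0.12,54],
    [0,0,0,0,0,-0.3,58],
    [0,0,0,0,0,-0.5,58],
  ],
)

```text
time: 53.65
position: [0.4064, 0.168, 0.0662]
orientation: [0.049, -3.141, 0.0]
contact_force: [-0.4, 0.1, -0.3]
width: 0.0577
grip_force: 0.0
```

```bash
python3 - <<'E'
from h import *
go(.446,-.0508,.09,67)
E
```

```text
pos [0.4064 0.168  0.0662] cur 91.8 turn rz 0.288 shift [-0.327 -2.2   -0.238] w 57.7 F [-0.4  0.1 -0.3] tilt [-0.001 -0.   ] q6 -1.27 t 53.65
```

>>> step_arm(
  motion=[
    [0,0,0,0,0,-0.15,62],
    [0,0,0,-0.01,-0.05,-0.24,62],
    [0,0,0,-0.02,-0.13,-0.24,62],
    [0,0,0,-0.03,-0.21,-0.24,62],
    [0,0,0,-0.04,-0.3,-0.24,62],
    [0,0,0,-0.05,-0.39,-0.24,62],
    [0,0,0,-0.06,-0.48,-0.24,62],
    [0,0,0,-0.07,-0.58,-0.24,62],
    [0,0,0,-0.08,-0.68,-0.24,62],
    [0,0,0,-0.1,-0.78,-0.24,62],
  ],
)

```text
time: 54.65
position: [0.4192, 0.0896, 0.0894]
orientation: [-0.049, 3.141, 0.0]
contact_force: [0.2, -0.3, -0.0]
width: 0.0619
grip_force: 0.0
```

>>> step_arm(
  motion=[
    [0,0,0,-0.01,-0.08,0,66],
    [0,0,0,-0.02,-0.16,0,66],
    [0,0,0,-0.03,-0.24,0,66],
    [0,0,0,-0.04,-0.32,0,66],
    [0,0,0,-0.05,-0.4,0,66],
    [0,0,0,-0.06,-0.48,0,66],
    [0,0,0,-0.07,-0.56,0,66],
    [0,0,0,-0.08,-0.64,0,66],
    [0,0,0,-0.09,-0.72,0,66],
    [0,0,0,-0.1,-0.8,0,66],
  ],
)

```text
time: 55.65
position: [0.4317, 0.0101, 0.0895]
orientation: [-0.049, 3.141, -0.0]
contact_force: [-0.2, 0.9, 0.0]
width: 0.0662
grip_force: 0.0
```

>>> step_arm(
  motion=[
    [0,0,0.04,-0.02,-0.08,0,66],
    [0,0,0.08,-0.04,-0.16,0,66],
    [0,0,0.12,-0.06,-0.24,0,66],
    [0,0,0.16,-0.08,-0.32,0,66],
    [0,0,0.2,-0.1,-0.4,0,66],
    [0,0,0.24,-0.12,-0.5,0,66],
    [0,0,0.288,-0.127,-0.62,0,66],
    [0,0,0.288,-0.127,-0.62,0,66],
    [0,0,0.288,-0.127,-0.62,0,66],
    [0,0,0.288,-0.127,-0.62,0,66],
  ],
)

```text
time: 56.65
position: [0.4462, -0.0505, 0.0894]
orientation: [-0.623, -3.079, -0.0]
contact_force: [0.2, 0.5, -1.2]
width: 0.066
grip_force: 0.0
```

```bash
python3 - <<'E'
from h import *
go(.446,-.0508,.011,67)
k=bot.camera("scene");cv2.imwrite("pics/s8.png",cv2.resize(k["img"][180:360,230:470,::-1],(800,600)))
print([(np.round(toplane(k,r["at"],.022)[0],4).tolist(),round(r["p"],2)) for r in bot.spot_point("lime","scene")][:2])
E
```

```text
pos [ 0.4462 -0.0505  0.0894] cur 67.1 turn rz 0.002 shift [ 0.    -0.004  0.784] w 66.0 F [ 0.2  0.5 -1.2] tilt [-0.  0.] q6 -1.34 t 56.65
[([0.3528, -0.0346], 0.72), ([0.4459, -0.0491], 0.6)]
```

View pics/s8.png

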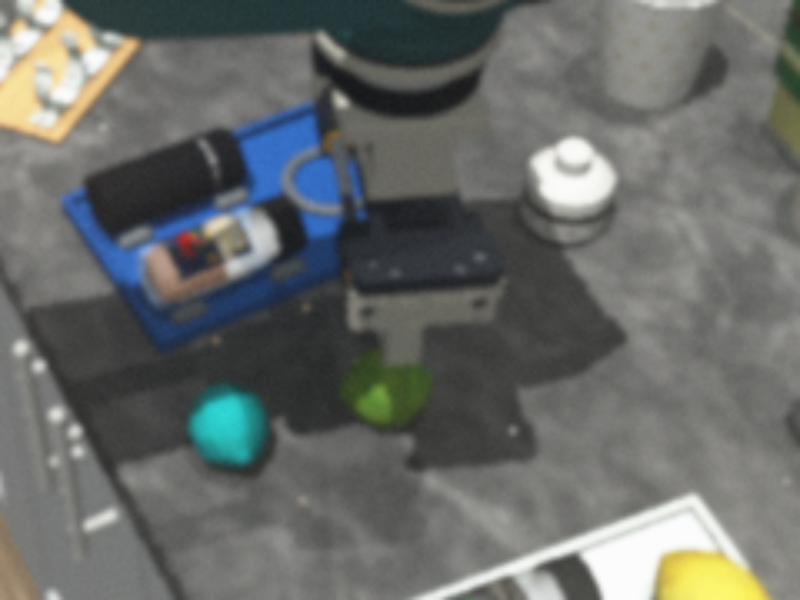

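>>> step_arm(
  motion=[
    [0,0,0,0,0,0.1,66],
    [0,0,0,0,0,0.2,66],
    [0,0,0,0,0,0.3,66],
    [0,0,0,0,0,0.4,66],
    [0,0,0,0,0,0.5,66],
    [0,0,0,0,0,0.6,66],
    [0,0,0,0,0,0.68,66],
    [0,0,0,0,0,0.74,66],
    [0,0,0,0,0,0.78,66],
    [0,0,0,0,0,0.79,66],
  ],
)

```text
time: 57.75
position: [0.4461, -0.0507, 0.0101]
orientation: [-0.625, -3.078, -0.0]
contact_force: [-0.2, -0.1, 0.7]
width: 0.0655
grip_force: 0.0
```

>>> step_arm(
  motion=[
    [0,0,0,0,0,0,56],
    [0,0,0,0,0,0,46],
    [0,0,0,0,0,0,36],
    [0,0,0,0,0,0,36],
    [0,0,0,0,0,0,36],
    [0,0,0,0,0,0,36],
    [0,0,0,0,0,0,36],
    [0,0,0,0,0,0,36],
    [0,0,0,0,0,0,36],
    [0,0,0,0,0,0,36],
  ],
  newtons=12,
)

```text
time: 58.75
position: [0.4464, -0.0507, 0.0107]
orientation: [0.625, 3.078, 0.0]
contact_force: [0.5, 0.4, 5.5]
width: 0.0446
grip_force: 12.0
```

>>> step_arm(
  motion=[
    [0,0,0,0,0,-0.05,36],
    [0,0,0,0,0,-0.1,36],
    [0,0,0,0,0,-0.2,36],
    [0,0,0,0,0,-0.3,36],
    [0,0,0,0,0,-0.4,36],
    [0,0,0,0,0,-0.5,36],
    [0,0,0,0,0,-0.6,36],
    [0,0,0,0,0,-0.7,36],
    [0,0,0,0,0,-0.8,36],
    [0,0,0,0,0,-0.9,36],
  ],
)

```text
time: 59.75
position: [0.4462, -0.0508, 0.1013]
orientation: [0.625, 3.079, -0.0]
contact_force: [0.5, 0.1, -0.3]
width: 0.0445
grip_force: 12.0
```

```bash
python3 - <<'E'
from h import *
go(.511,.133,.05,90)
E
```

```text
pos [ 0.4462 -0.0508  0.1013] cur 67.0 turn rz -0.267 shift [0.12  1.945 0.513] w 44.5 F [ 0.5  0.1 -0.3] tilt [ 0. -0.] q6 -1.34 t 59.75
```

>>> step_arm(
  motion=[
    [0,0,0,0.006,0.097,0,36],
    [0,0,0,0.012,0.194,0,36],
    [0,0,0,0.018,0.291,0,36],
    [0,0,0,0.024,0.388,0,36],
    [0,0,0,0.03,0.485,0,36],
    [0,0,0,0.036,0.582,0,36],
    [0,0,0,0.042,0.679,0,36],
    [0,0,0,0.048,0.776,0,36],
    [0,0,0,0.054,0.873,0,36],
    [0,0,0,0.06,0.97,0,36],
  ],
)

```text
time: 60.75
position: [0.4788, 0.0417, 0.1005]
orientation: [0.625, 3.079, 0.0]
contact_force: [-0.4, -1.4, -0.8]
width: 0.045
grip_force: 12.0
```

>>> step_arm(
  motion=[
    [0,0,-0.04,0.008,0.13,0,36],
    [0,0,-0.08,0.016,0.26,0,36],
    [0,0,-0.12,0.024,0.39,0,36],
    [0,0,-0.16,0.032,0.52,0.05,36],
    [0,0,-0.2,0.04,0.65,0.11,36],
    [0,0,-0.24,0.05,0.78,0.17,36],
    [0,0,-0.267,0.06,0.9,0.25,36],
    [0,0,-0.267,0.06,0.975,0.33,36],
    [0,0,-0.267,0.06,0.975,0.42,36],
    [0,0,-0.267,0.06,0.975,0.5,36],
  ],
)

```text
time: 61.75
position: [0.5108, 0.1329, 0.0495]
orientation: [-0.002, -3.141, 0.0]
contact_force: [0.2, 0.0, -1.3]
width: 0.0444
grip_force: 12.0
```

>>> step_arm(
  motion=[
    [0,0,0,0,0,0.06,36],
    [0,0,0,0,0,0.12,36],
    [0,0,0,0,0,0.18,36],
    [0,0,0,0,0,0.21,36],
    [0,0,0,0,0,0.24,36],
    [0,0,0,0,0,0.26,36],
    [0,0,0,0,0,0.28,36],
    [0,0,0,0,0,0.3,36],
    [0,0,0,0,0,0.31,36],
    [0,0,0,0,0,0.31,36],
  ],
)

```text
time: 62.75
position: [0.511, 0.133, 0.0194]
orientation: [-0.001, -3.141, 0.0]
contact_force: [0.4, -0.2, -1.2]
width: 0.0446
grip_force: 12.0
```

```bash
python3 - <<'E'
from h import *
go(.511,.133,.016,90)
E
```

```text
pos [0.511  0.133  0.0194] cur 90.0 turn rz -0.0 shift [ 0.    -0.     0.034] w 44.6 F [ 0.4 -0.2 -1.2] tilt [-0. -0.] q6 -1.36 t 62.75
```

>>> step_arm(
  motion=[
    [0,0,0,0,0,0.006,36],
    [0,0,0,0,0,0.012,36],
    [0,0,0,0,0,0.018,36],
    [0,0,0,0,0,0.024,36],
    [0,0,0,0,0,0.03,36],
    [0,0,0,0,0,0.034,36],
    [0,0,0,0,0,0.034,36],
    [0,0,0,0,0,0.034,36],
    [0,0,0,0,0,0.034,36],
    [0,0,0,0,0,0.034,36],
  ],
)

```text
time: 63.75
position: [0.5112, 0.133, 0.0167]
orientation: [0.0, 3.141, 0.0]
contact_force: [-3.4, -0.5, 7.7]
width: 0.0447
grip_force: 12.0
```

Contact: the lime sits on the ring. Releasing and rising.

>>> step_arm(
  motion=[
    [0,0,0,0,0,-0.004,46],
    [0,0,0,0,0,-0.004,50],
    [0,0,0,0,0,-0.004,55],
    [0,0,0,0,0,-0.004,60],
    [0,0,0,0,0,-0.004,60],
    [0,0,0,0,0,-0.1,60],
    [0,0,0,0,0,-0.25,60],
    [0,0,0,0,0,-0.45,60],
    [0,0,0,0,0,-0.7,60],
    [0,0,0,0,0,-0.95,60],
  ],
)

```text
time: 64.75
position: [0.5111, 0.133, 0.1134]
orientation: [0.0, 3.141, 0.0]
contact_force: [-0.1, -0.7, 0.2]
width: 0.0597
grip_force: 0.0
```

>>> step_arm(
  motion=[
    [0,0,0,0,-0.1,-0.05,60],
    [0,0,0,0,-0.2,-0.1,60],
    [0,0,0,0,-0.3,-0.15,60],
    [0,0,0,0,-0.4,-0.2,60],
    [0,0,0,0,-0.5,-0.25,60],
    [0,0,0,0,-0.6,-0.3,60],
    [0,0,0,0,-0.7,-0.35,60],
    [0,0,0,0,-0.8,-0.4,60],
    [0,0,0,0,-0.9,-0.4,60],
    [0,0,0,0,-1,-0.4,60],
  ],
)

```text
time: 65.75
position: [0.511, 0.0322, 0.151]
orientation: [0.001, 3.142, -0.0]
contact_force: [0.1, -0.3, -0.1]
width: 0.0599
grip_force: 0.0
```

>>> step_arm(
  motion=[
    [0,0,0,0.1,-0.05,0,60],
    [0,0,0,0.2,-0.1,0,60],
    [0,0,0,0.3,-0.15,0,60],
    [0,0,0,0.4,-0.2,0,60],
    [0,0,0,0.5,-0.25,0,60],
    [0,0,0,0.6,-0.3,0,60],
    [0,0,0,0.7,-0.35,0,60],
    [0,0,0,0.8,-0.4,0,60],
    [0,0,0,0.9,-0.45,0,60],
    [0,0,0,1,-0.5,0,60],
  ],
)

```text
time: 66.75
position: [0.4102, -0.0174, 0.151]
orientation: [0.0, 3.142, -0.0]
contact_force: [-0.6, -0.2, 0.3]
width: 0.06
grip_force: 0.0
```

```bash
python3 - <<'E'
from h import *
k=bot.camera("top");cv2.imwrite("pics/t9.png",cv2.resize(k["img"][160:350,230:540,::-1],(800,490)))
j=bot.camera("scene");cv2.imwrite("pics/s9.png",cv2.resize(j["img"][150:450,220:540,::-1],(640,600)))
for t in ("timer","nut_jar"): print(t,[np.round(toplane(k,r["at"],0)[0],4).tolist() for r in bot.spot_point(t,"top")][:1])
go(.4,0,.1,90)
E
```

```text
timer [[0.6286, 0.0285]]
nut_jar [[0.6338, 0.209]]
pos [ 0.411  -0.0171  0.1512] cur 90.0 turn rz -0.001 shift [0.111 0.171 0.512] w 59.8 F [0.1 1.1 0.1] tilt [0.001 0.   ] q6 -1.67 t 66.95
```

View pics/t9.png

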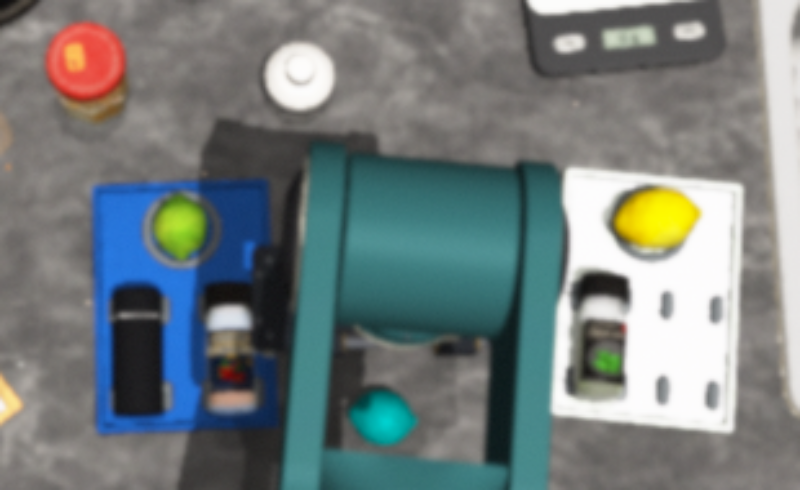

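View pics/s9.png

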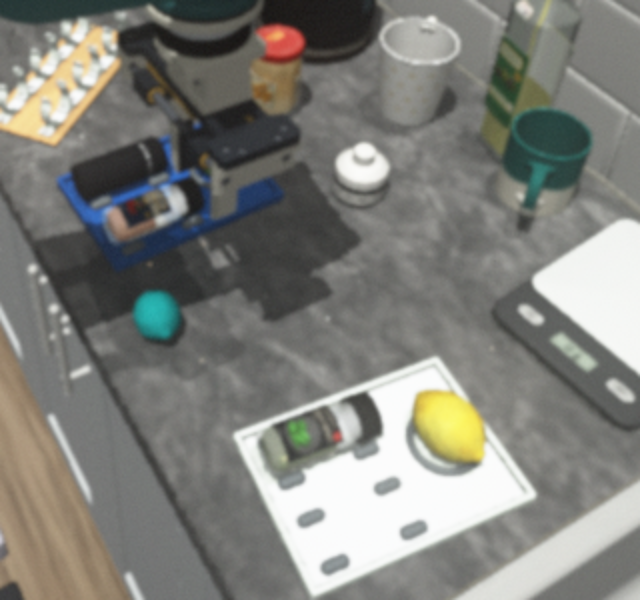

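Both trays hold the right items: herb jar and lemon in the white one (crop 600,340 and 656,217), spice jar, mill and lime in the blue one (232,350, 137,350 and 182,228). The timer and the red-lidded jar have not moved, and the gripper is clear.

```bash
python3 -c "
from rig import bot
print(bot.close_job())"
```

```text
the job is handed in; nothing more can be done
None
```

Both supper kits are made up as asked and the job was handed in at about 67 s of the 128 s allowed, with the timer and red-lidded jar undisturbed; the judge's verdict was not shown.

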